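Return the green slide box from the tilted bin to the filing rack

TASK

Lift the green slide box out of the tilted grey bin, stand it upright on its long thin edge, label side up, in the free space of the white filing rack, wholly on the rack and facing the same way as the blue box, and let go of it. Then slide the yellow bookend in until the row is closed up, with the green box snug between the blue box and the bookend. Set the box down gently, do not drop it; leave the amber box in the bin, and the bottle and the dish stack, where they are.

Things in the scene. Friction and masses are not known exactly. Their poses are not given: they have to be found in the camera images.
- green_box: closed slide box of green plastic, white label on its top edge: 34 mm thick (x), 110 mm long (y), 96 mm tall (z), about 0.2 kg. Origin: centre of its underside (a 34 x 110 mm edge), z towards the labelled top. It starts in one of the bin's two compartments, leaning 0.55 rad from vertical towards the bin's -x side, underside on the tilted floor, one large face on the front wall
- amber_box: the same box in orange-amber plastic, in the other compartment of the bin, same frame; it stays there
- bin: grey bin of two compartments side by side along y, 259 mm long. Origin on the table under its middle, z vertical. It is tipped 0.55 rad about y, mouth leaning to its -x side, the middle of the table. Along the tipped axes: 90 mm front to back, walls 5 mm, all walls 57 mm tall (outside); underside centre 32 mm above the origin. Boxes stand 44 mm out above the front wall, 46 mm free behind them
- rack: fixed white filing rack: flat base 150 mm (x) by 290 mm (y from -157 to +133 mm), top surface 12 mm above the table. Origin at table level. The row of boxes runs along y: a fixed end plate (8 mm thick, top at 97 mm) has its inner face at y = +120 mm; the blue box stands against it; the free space is between the blue box and the bookend
- blue_box: the same kind of box in blue, standing upright in the rack against the end plate, its thickness (own x) along the rack's y; same frame as the green box
- bookend (a joint): travel (m) of the yellow sliding bookend along the rack's y towards the end plate: 0 is fully open, at most 0.135; its inner face is at rack y = -65 mm + value. It stays where it is left and moves with 2 to 3 N. Push on the middle of its outer face from behind, from the side away from the boxes
- bookend_face (a point): middle of the bookend's inner face (towards the boxes), 54 mm above the table, y axis along the rack's y. The bookend: an upright plate 8 mm thick, 100 mm wide (rack x), top 96 mm above the table; behind it (-y) a foot 5 mm thick reaching 56 mm back from the inner face, with two low gussets (top 47 mm above the table) at x = -47 and +47 mm, free between them
- media_bottle: amber bottle with blue cap, 66 mm diameter, 125 mm tall, origin at the centre of its underside; bystander
- dish_stack: stack of four red culture dishes, 90 mm diameter, 60 mm tall, origin at the centre of its underside; bystander
Not all that is in view belongs to the job. Of the things shaped like the blue_box, the blue one is meant.

How it is judged:
On the way, in this order (a step that is already met when the one before it is completed fails the run):
1. the green box is lifted by the fingers clear of the bin (height (world z) of green_box above 0.07 m and contact force between the fingers and green_box above 0.3 N and contact force between green_box and bin below 0.1 N), for 0.1 s.
2. the green box stands upright, released, in the free space of the rack (angle between the x axis of green_box and the y axis of rack, either way round below 0.26 rad and angle between green_box's own z axis and vertical below 0.07 rad and x of green_box in the frame of rack between -0.022 and 0.022 m and z of green_box in the frame of rack between 0.006 and 0.018 m and y of green_box in the frame of rack between -0.06 and 0.075 m and contact force between each of the arm, the fingers and green_box below 0.1 N and linear speed of green_box below 0.02 m/s), for 0.2 s.
3. the bookend is slid in until the row is closed up (horizontal distance between green_box and blue_box below 0.06 m and value of joint bookend above 0.109 m), for 0.1 s.
At the end, for the whole second after the job is handed in: Green box released, label up, within 4 deg of upright and 7 deg of square, within 22 mm of the rack's centre line, between blue box and bookend with gaps under about 6 mm; blue box upright at the end plate; amber box moved under 20 mm, bottle and dishes under 30 mm; all at rest (angle between each of green_box, blue_box's own z axis and vertical below 0.07 rad and angle between the x axis of each of green_box, blue_box and the y axis of rack, either way round below 0.12 rad and x of green_box in the frame of rack between -0.022 and 0.022 m and z of green_box in the frame of rack between 0.006 and 0.018 m and z of green_box in the frame of blue_box between -0.006 and 0.006 m and y of blue_box in the frame of rack between 0.096 and 0.106 m and x of blue_box in the frame of rack between -0.022 and 0.022 m and y of green_box in the frame of rack between 0.06 and 0.074 m and y of bookend_face in the frame of rack above 0.044 m and distance of amber_box from where it was at the start of the episode below 0.02 m and distance of each of media_bottle, dish_stack from where it was at the start of the episode below 0.03 m and linear speed of each of green_box, blue_box below 0.02 m/s); the robot touches nothing.
It fails at once if the amber box is moved by more than 25 mm (distance of amber_box from where it was at the start of the episode above 0.025 m).
It fails at once if the bottle or the dish stack is moved by more than 30 mm (distance of any of media_bottle, dish_stack from where it was at the start of the episode above 0.03 m).
It fails at once if the green box is dropped: it moves faster than 0.6 m/s while out of the fingers (linear speed of green_box above 0.6 m/s and contact force between the fingers and green_box below 0.05 N).
It fails at once if the green or the blue box is tipped over (angle between blue_box's own z axis and vertical above 0.6 rad or angle between green_box's own z axis and vertical above 1.2 rad).
It also fails if it takes over 54 s, if anything falls off the work surface, if the arm or the gripper's body presses on something with over 40 N, if the wrist force passes 120 N, or if a joint passes its speed limit or range.

ROBOT

A 6-joint arm with a two-finger parallel gripper is mounted at the origin on the work surface. World frame = base frame: x ahead of the robot, y to its left, z up, the work surface at z = 0. Lengths are in m, angles in rad, forces in N, time in s.
With the tool pointing down it reaches from about 0.35 to 0.975 m from the base axis. Payload 7.1 kg.
Tool frame: the origin (TCP) lies at the very end of the fingers, on their centre line; the grasp point (between the pads) lies 19 mm behind it; z points along the fingers, y is the line along which they close (so a half turn about z gives the same grasp; the last joint's range is limited). The gripper opens to 88 mm and grips with 3 to 60 N. Pads are 20 mm wide; open, the fingers measure 115 mm over their backs; the gripper's body (75 mm by 178 mm) begins 61 mm behind the grasp point.
Start: joints at [1.236, 0.423, 1.63, -0, 1.089, -0.019], TCP at [0.194, 0.594, 0.223] pointing down, gripper open.
Joint ranges: [-3, 3], [-0.9, 2.11], [0.09, 2.58], [-1.31, 4.45], [0.11, 2.69], [-2.54, 2.54]. Speed limits (rad/s): [2.39, 2.39, 3.01, 3.14, 3.14, 3.14].

INTERFACE

Orientations are given as a unit quaternion [x, y, z, w].
In Python, from rig import r gives the robot as it stands.
- The arm moves only by the tool step_arm, never from a script. Its argument "series" is a list of rows, each a list of 3 entries, a list of its own where there are three numbers: the shift along the world's x, y, z in units of 0.2 m (1.0 is 0.2 m), then the turn about the world's z in units of 2 rad (1.0 is 2 rad), then the closure, from -1 (fully open) to 1 (shut). In form: [[[dx, dy, dz], yaw, grip], ...]. A call has 1 to 5 rows; each row shifts and turns the commanded pose from where the row before left it; what a row does not reach is not made up. A row lasts 1/8 s, in which the tool goes at most 62.5 mm and 10.7 degrees, less where a joint would pass 70% of its speed; a pose out of reach is approached as far as the arm can. A call with a number of a shift or a turn outside -1 to 1 is refused whole. A call with a gripper value outside its range is refused whole. The fingers move at their own pace and stop on an object; "newtons" is the grip in N (left out, the last holds). Time passes only in rows, so rows that do not move let the fingers close. It gives the time, the measured TCP pose, the force, the opening and the grip force at its end, in the units of the state.
- r.get_state(): the state, without advancing time (a new reading comes with each control period).
- r.grab_frame(name): name is "scene" or "top"; returns the picture (480x640x3 uint8, red, green, blue); there is no depth.
- r.get_calibration(name): a dict with "mtx" (3x3 intrinsics, pixels), "k1" (the pictures are not rectified: a ray, as slopes to the right and down, at radius r is drawn at 1 + k1 r^2 times it, then the intrinsics apply), "cam_to_world" (4x4, takes a point from camera to world coordinates). Camera axes: x right, y down, z forward; pixel columns grow to the right and rows downward; lengths in m; the calibration is good to about 2 mm. A picture is of the moment at which its call begins. get_calibration takes no time and is no camera call.
- r.job_done(): hands the job in; it is judged then, once.
The state is a dict: "t": time; "q": joint angles; "joint_velocities": joint speeds; "joint_efforts": joint torques, N m; "eef_pos": TCP position; "tool_rot": TCP orientation; "force": force on the tool from outside, world axes, zero at the start; "wrist_torque": the same for the moment, N m; "gripper_width": finger opening in m; "grip_force": force on a finger pad.
Only numpy, scipy, OpenCV 4.12 (cv2) and the standard library are available. Lean on these libraries where they do the work, as an engineer would, in place of code of your own. Each camera call takes 0.05 s, during which the arm holds its last target. There are 200 camera calls.

## Working session

There is one attempt and no reset: what is moved stays moved. The work goes in short steps, Python scripts to look and compute and a tool call to move; the robot and the scene stay as the last step left them, time stands still between calls to the robot, and variables do not carry over. Pictures are saved under pics/ and viewed, at most 10 in all, crops included, and the job is handed in when it is done.

Besides the shell and the picture viewer there is one more tool, called after ">>>" by a JSON object that holds its "api" and its "payload", one argument or row to a line. step_arm: Moves the arm, as the interface text tells. Shifts and turns lie within -1 to 1; 1 stands for 0.2 m of shift or 2 rad of turn. Its arguments: {"type":"object","properties":{"series":{"type":"array"},"newtons":{"type":"number"}},"required":["series"]}

```bash
ls; mkdir -p pics; python3 - <<'E'
from rig import r
import cv2
for n in("scene","top"):
    cv2.imwrite(f"pics/{n}0.png",r.grab_frame(n)[:,:,::-1]); c=r.get_calibration(n); print(n,c)
s=r.get_state();print(s)
E
```

```text
pics
scene {'mtx': array([[440.86647825,   0.        , 325.13384584],
       [  0.        , 440.86647825, 232.7220532 ],
       [  0.        ,   0.        ,   1.        ]]), 'k1': 0.023101611800763176, 'cam_to_world': array([[-0.43908224,  0.63709744, -0.6334932 ,  1.22892466],
       [ 0.89841961,  0.30585474, -0.31511123,  0.39799278],
       [-0.00699966, -0.70750246, -0.70667622,  0.72464471],
       [ 0.        ,  0.        ,  0.        ,  1.        ]])}
top {'mtx': array([[495.28190862,   0.        , 315.17175904],
       [  0.        , 495.28190862, 244.80185375],
       [  0.        ,   0.        ,   1.        ]]), 'k1': -0.053930494113077786, 'cam_to_world': array([[-0.01028949, -0.98990691,  0.14134512,  0.46269033],
       [-0.99989968,  0.0088097 , -0.01109111,  0.12147279],
       [ 0.00973395, -0.14144506, -0.98989825,  1.27738013],
       [ 0.        ,  0.        ,  0.        ,  1.        ]])}
{'t': 0.1, 'q': array([ 1.23600085e+00,  4.23745001e-01,  1.63056270e+00,  3.33419609e-05,
        1.08862112e+00, -1.90010079e-02]), 'joint_velocities': array([-0.00151132, -0.00060361, -0.00167441, -0.00188198,  0.00038483,
       -0.00075502]), 'joint_efforts': array([ 2.82981182e-04, -5.45613062e+01, -2.74323320e+01,  6.45890110e-02,
        1.87487161e-02, -4.60790454e-05]), 'eef_pos': array([0.1939169 , 0.59365048, 0.22201155]), 'tool_rot': array([ 1.57249555e-01,  9.87558672e-01, -6.55059507e-04, -1.32102130e-04]), 'force': array([ 0.38681005,  0.56511861, -0.79532592]), 'wrist_torque': array([-0.00367656, -0.00074848,  0.01588181]), 'grip_force': 0.0, 'gripper_width': 0.08802293585378106}
```

View pics/scene0.png

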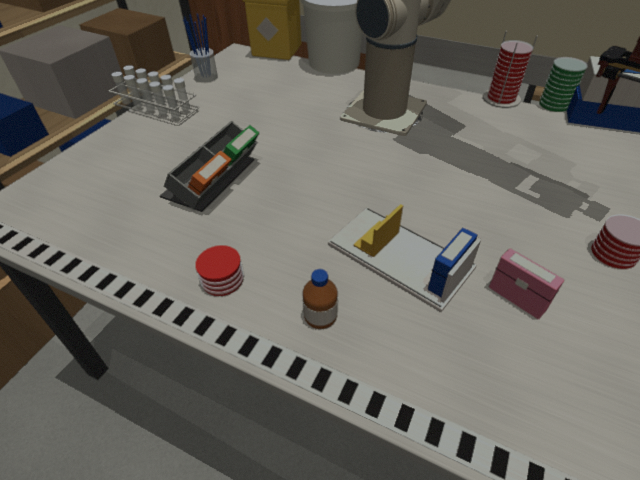

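View pics/top0.png

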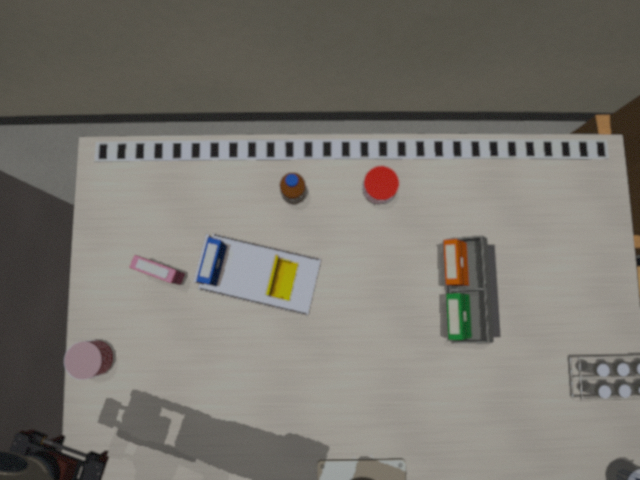

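The scene view shows the bin at (210,165), with green at (240,145) and amber at (210,170). The rack is at (405,255), with the bookend at (380,232) and blue at (455,262). In the top view, green is at (460,315), blue at (211,260) and the bookend at (283,278). Next I'll make enlarged crops.

```bash
python3 - <<'E'
import cv2,numpy as np
t=cv2.imread("pics/top0.png");s=cv2.imread("pics/scene0.png")
def c(i,x,y,w,h,k): return cv2.resize(i[y:y+h,x:x+w],None,fx=k,fy=k,interpolation=cv2.INTER_CUBIC)
cv2.imwrite("pics/c1.png",np.hstack([c(t,190,225,135,95,3.6/1),np.zeros((342,4,3),np.uint8)]))
cv2.imwrite("pics/rackT.png",c(t,190,225,135,95,5.9))
cv2.imwrite("pics/binT.png",c(t,425,225,80,125,4.8)); 
cv2.imwrite("pics/binS.png",c(s,155,115,120,100,4.8))
a=cv2.imread("pics/binT.png");b=cv2.imread("pics/binS.png")
b=b[:, :416] if 0 else cv2.resize(s[115:215,160:265],None,fx=4,fy=4,interpolation=cv2.INTER_CUBIC)
a=c(t,430,225,90,125,4)
o=np.zeros((500,800,3),np.uint8);o[:,:360]=a;o[:400,370:790]=b;cv2.imwrite("pics/bin.png",o)
cv2.imwrite("pics/rackS.png",c(s,325,195,160,115,5))
E
```

```text
(no output)
```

View pics/bin.png

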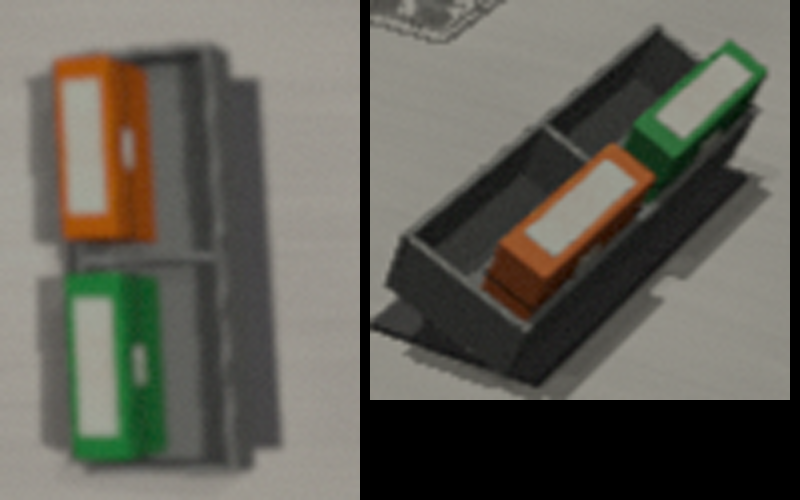

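View pics/rackT.png

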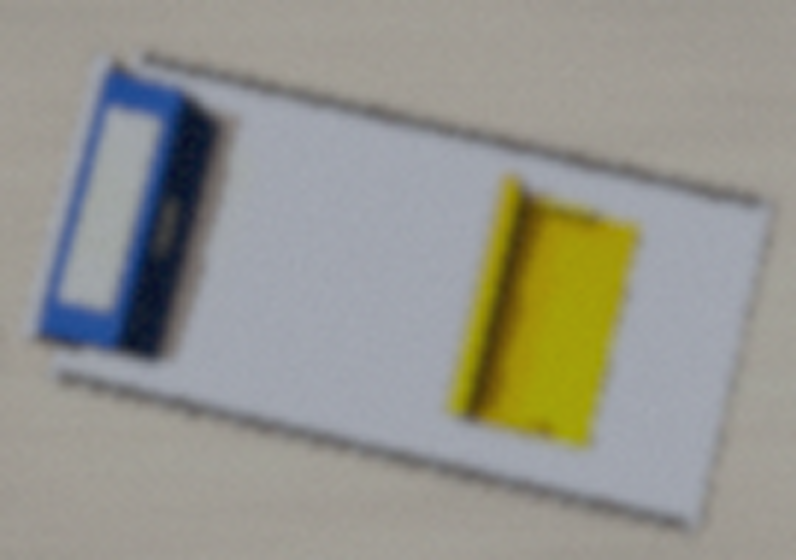

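View pics/rackS.png

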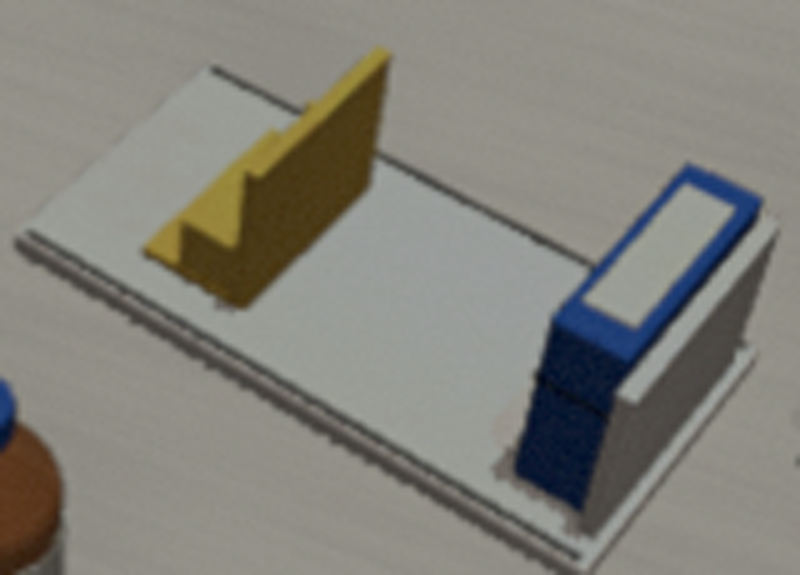

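The crops give these positions:
- **Bin crop:** green's top-face corners are at (66,275), (124,272), (130,459) and (72,460) in the top view. In the scene view they are (672,152), (632,120), (728,40) and (767,72).
- **Rack crops:** the blue top, the bookend top and the rack corners are all readable.

I'll triangulate from these.

```bash
cat > h.py <<'E'
import numpy as np,cv2
from rig import r
C={n:r.get_calibration(n) for n in("top","scene")}
def ray(n,p):
    c=C[n];u=cv2.undistortPoints(np.array([[p]],float),c["mtx"],np.array([c["k1"],0,0,0,0.]))[0,0]
    M=c["cam_to_world"];d=M[:3,:3]@[u[0],u[1],1];return M[:3,3],d/np.linalg.norm(d)
def tri(pt,ps):
    A=np.zeros((3,3));b=np.zeros(3);L=[ray("top",pt),ray("scene",ps)]
    for o,d in L: P=np.eye(3)-np.outer(d,d);A+=P;b+=P@o
    x=np.linalg.solve(A,b);return x,max(np.linalg.norm(np.cross(x-o,d)) for o,d in L)
def onz(n,p,z): o,d=ray(n,p);return o+d*(z-o[2])/d[2]
E
python3 - <<'E'
from h import *
np.set_printoptions(precision=4,suppress=True)
f=lambda p,o,k:((p[0]+.5)/k-.5+o[0],(p[1]+.5)/k-.5+o[1])
def go(L,to,tk,so,sk,sx):
    R={}
    for n,a,b in L:
        R[n],e=tri(f(a,to,tk),f((b[0]-sx,b[1]),so,sk));print(n,R[n],round(e,4))
    return R
B=go([("g xl fr",(66,275),(672,152)),("g xl bk",(124,272),(632,120)),("g xs fr",(72,460),(767,72)),("g xs bk",(130,459),(728,40)),
("a xl fr",(54,57),(543,270)),("a xl bk",(114,57),(500,236)),("a xs fr",(63,240),(655,178)),("a xs bk",(122,240),(614,146)),("backwall xs",(240,467),(658,28)),("backwall xl",(218,45),(408,236))],(430,225),4,(160,115),4,370)
K=go([("b xs +y",(42,335),(762,200)),("b xs -y",(125,348),(688,163)),("b xl +y",(110,68),(628,360)),("b xl -y",(183,90),(553,318)),
("be xs",(452,412),(390,57)),("be xl",(505,178),(250,177)),("r xl",(770,203),(20,238)),("r xs",(695,525),(210,68))],(190,225),5.9,(325,195),5,0)
for n in "ga":
    print(n,np.mean([v for k,v in B.items() if k[:2]==n+" "],0),np.degrees(np.arctan2(*(B[n+" xl fr"]+B[n+" xl bk"]-B[n+" xs fr"]-B[n+" xs bk"])[[1,0]])))
print("b",np.mean([v for k,v in K.items() if k[:2]=="b "],0),np.degrees(np.arctan2(*(K["b xl +y"]+K["b xl -y"]-K["b xs +y"]-K["b xs -y"])[[1,0]])))
for n,p in(("xl",(770,203)),("xs",(695,525))):print("rack z12",n,onz("top",f(p,(190,225),5.9),.012))
for n,p in(("be xl",(505,178)),("be xs",(452,412)),("bo xl",(522,182)),("bo xs",(472,418)),):print(n,onz("top",f(p,(190,225),5.9),.096))
E
```

```text
g xl fr [ 0.5113 -0.2039  0.097 ] 0.0004
g xl bk [ 0.5112 -0.2329  0.1121] 0.0014
g xs fr [ 0.4021 -0.2044  0.0915] 0.0005
g xs bk [ 0.4024 -0.2332  0.1082] 0.0006
a xl fr [ 0.6427 -0.2019  0.0996] 0.0002
a xl bk [ 0.6396 -0.2334  0.1115] 0.0015
a xs fr [ 0.5323 -0.204   0.0912] 0.0003
a xs bk [ 0.5303 -0.2346  0.1045] 0.0017
backwall xs [ 0.3945 -0.2997  0.0963] 0.0037
backwall xl [ 0.6476 -0.3011  0.0952] 0.0038
b xs +y [0.5451 0.3921 0.1012] 0.0014
b xs -y [0.5392 0.3596 0.1028] 0.0028
b xl +y [0.6532 0.3662 0.1045] 0.0015
b xl -y [0.6441 0.336  0.1037] 0.0011
be xs [0.5132 0.2282 0.0887] 0.0017
be xl [0.6091 0.2039 0.0904] 0.0011
r xl [0.6069 0.0959 0.0037] 0.0011
r xs [0.467  0.1305 0.0075] 0.0017
g [ 0.4567 -0.2186  0.1022] 0.1967583666655534
a [ 0.5862 -0.2185  0.1017] 0.8884369706362049
b [0.5954 0.3635 0.103 ] -13.078171477659929
rack z12 xl [0.6064 0.095  0.012 ]
rack z12 xs [0.4676 0.1288 0.012 ]
be xl [0.6081 0.2045 0.096 ]
be xs [0.5133 0.2258 0.096 ]
bo xl [0.6064 0.1976 0.096 ]
bo xs [0.5109 0.2178 0.096 ]
```

>>> {"api": "step_arm", "payload": {
  "series": [
    [[0.084,-0.262,0],0.033,-1],
    [[0.084,-0.262,0],0.033,-1],
    [[0.084,-0.262,0],0.033,-1],
    [[0.084,-0.262,0],0.033,-1],
    [[0.084,-0.262,0],0.031,-1]
  ],
  "newtons": 10
}}

```text
t: 0.72
eef_pos: [0.2782, 0.3303, 0.2225]
tool_rot: [-0.006, 1.0, -0.0, -0.0]
force: [0.7, -0.1, -0.4]
gripper_width: 0.0875
grip_force: 0.0
```

>>> {"api": "step_arm", "payload": {
  "series": [
    [[0.084,-0.262,0],0,-1],
    [[0.084,-0.262,0],0,-1],
    [[0.084,-0.262,0],0,-1],
    [[0.084,-0.262,0],0,-1],
    [[0.084,-0.262,0],0,-1]
  ]
}}

```text
t: 1.35
eef_pos: [0.3623, 0.0684, 0.2228]
tool_rot: [-0.005, 1.0, 0.0, 0.0]
force: [1.0, 0.3, 0.1]
gripper_width: 0.0877
grip_force: 0.0
```

>>> {"api": "step_arm", "payload": {
  "series": [
    [[0.084,-0.262,0],0,-1],
    [[0.084,-0.262,0],0,-1],
    [[0.084,-0.262,0],0,-1],
    [[0.084,-0.262,0],0,-1],
    [[0,0,0],0,-1]
  ]
}}

```text
t: 1.98
eef_pos: [0.4301, -0.1425, 0.2226]
tool_rot: [-0.003, 1.0, -0.0, 0.0]
force: [-0.4, -0.0, 0.9]
gripper_width: 0.0877
grip_force: 0.0
```

>>> {"api": "step_arm", "payload": {
  "series": [
    [[0.066,-0.215,0],0,-1],
    [[0.067,-0.213,0],0,-1],
    [[0,0,-0.2],0,-1],
    [[0,0,-0.2],0,-1],
    [[0,0,0],0,-1]
  ]
}}

```text
t: 2.6
eef_pos: [0.4535, -0.2231, 0.1403]
tool_rot: [-0.005, 1.0, 0.002, -0.003]
force: [-0.2, 0.1, 0.4]
gripper_width: 0.0876
grip_force: 0.0
```

```bash
python3 - <<'E'
from h import *
s=r.grab_frame("scene")[:,:,::-1];t=r.grab_frame("top")[:,:,::-1]
c=lambda i,x,y,w,h,k:cv2.resize(i[y:y+h,x:x+w],None,fx=k,fy=k,interpolation=cv2.INTER_CUBIC)
cv2.imwrite("pics/d1.png",np.hstack([c(s,150,75,130,150,3),c(t,420,225,130,150,3)]));print(r.get_state()["eef_pos"])
E
```

```text
[ 0.45597774 -0.22446239  0.14324284]
```

View pics/d1.png

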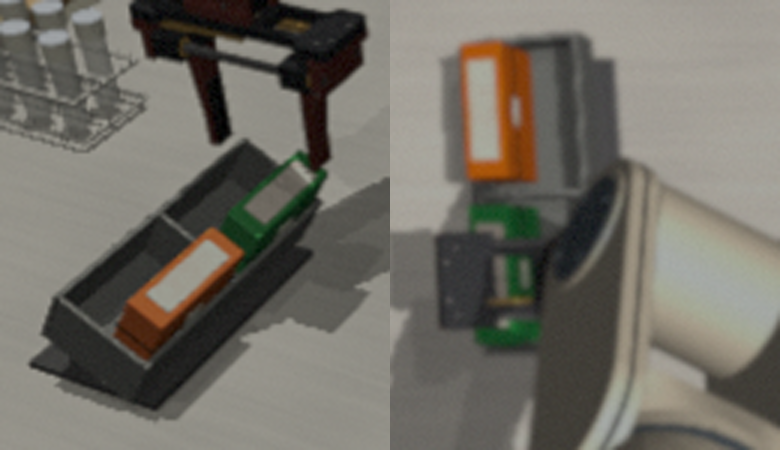

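The left crop shows the fingers above the green box, straddling it. The front tip is at (317,165) beside the front edge and the back tip at (220,140) over the free gap. I'll lower the tool.

>>> {"api": "step_arm", "payload": {
  "series": [
    [[0,0,-0.1],0,-1],
    [[0,0,-0.1],0,-1],
    [[0,0,-0.07],0,-1],
    [[0,0,-0.06],0,-1],
    [[0,0,0],0,-1]
  ]
}}

```text
t: 3.32
eef_pos: [0.4557, -0.2249, 0.0764]
tool_rot: [-0.005, 1.0, 0.0, -0.0]
force: [0.3, 0.2, 0.7]
gripper_width: 0.0875
grip_force: 0.0
```

>>> {"api": "step_arm", "payload": {
  "series": [
    [[0,0,0],0,-0.59],
    [[0,-0.035,0],0,-0.59],
    [[0,-0.02,0],0,-0.41],
    [[0,-0.035,0],0,-0.41],
    [[0,0,0],0,-0.41]
  ]
}}

```text
t: 3.95
eef_pos: [0.4561, -0.2408, 0.0777]
tool_rot: [-0.004, 1.0, 0.002, -0.0]
force: [3.4, 19.4, 16.9]
gripper_width: 0.0745
grip_force: 10.0
```

```bash
python3 - <<'E'
from h import *
s=r.grab_frame("scene")[:,:,::-1]
cv2.imwrite("pics/e1.png",cv2.resize(s[75:195,170:290],None,fx=5,fy=5,interpolation=cv2.INTER_CUBIC));x=r.get_state();print({k:x[k] for k in("eef_pos","force","gripper_width","grip_force","wrist_torque")})
E
```

```text
{'eef_pos': array([ 0.45605588, -0.24060013,  0.07767074]), 'force': array([ 3.04928642, 20.13878077, 15.57963383]), 'gripper_width': 0.07432752630910314, 'grip_force': 10.005937591195107, 'wrist_torque': array([ 3.8171775 , -0.4028187 , -0.07637442])}
```

View pics/e1.png

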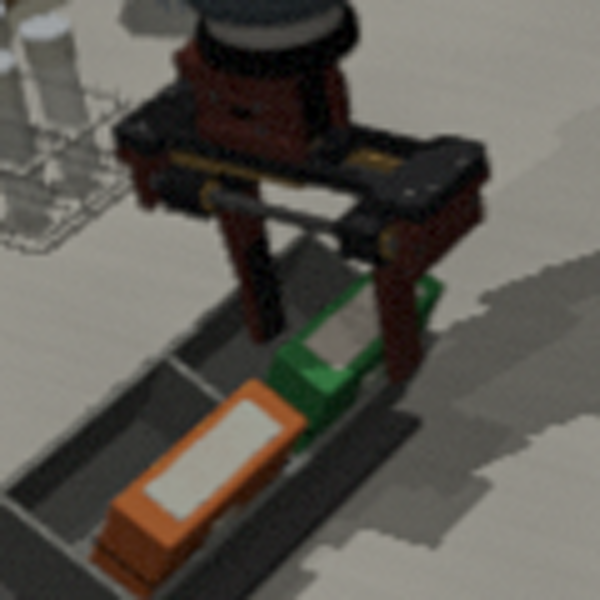

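The crop shows the front finger at (400,370) on the box's top front corner, and the box has not turned. The force direction, about 0.8 up against sideways, means friction jams the corner on the pad. The corner has to rise as the box pivots, so the finger must rise with it. I'll back off, go a little lower, then push along the arc.

>>> {"api": "step_arm", "payload": {
  "series": [
    [[0,0.06,0],0,-0.636],
    [[0,0,0],0,-0.636],
    [[0,0,-0.04],0,-0.636],
    [[0,0,0],0,-0.636]
  ]
}}

```text
t: 4.5
eef_pos: [0.4554, -0.2313, 0.0679]
tool_rot: [-0.005, 1.0, 0.0, -0.001]
force: [-0.4, -0.0, -0.9]
gripper_width: 0.0718
grip_force: 0.0
```

>>> {"api": "step_arm", "payload": {
  "series": [
    [[0,-0.023,0],0,-0.5],
    [[0,0,0],0,-0.5],
    [[0,-0.013,0.02],0,-0.45],
    [[0,-0.012,0.02],0,-0.41],
    [[0,0,0],0,-0.41]
  ]
}}

```text
t: 5.12
eef_pos: [0.4559, -0.2411, 0.077]
tool_rot: [-0.005, 1.0, -0.0, 0.0]
force: [-0.7, 2.0, 0.2]
gripper_width: 0.0619
grip_force: 1.0
```

>>> {"api": "step_arm", "payload": {
  "series": [
    [[0,-0.013,0.018],0,-0.35],
    [[0,-0.012,0.017],0,-0.295],
    [[0,-0.018,0.02],0,-0.13],
    [[0,-0.017,0.022],0,-0.02],
    [[0,0,0],0,-0.02]
  ]
}}

```text
t: 5.75
eef_pos: [0.4562, -0.2532, 0.0925]
tool_rot: [-0.005, 1.0, -0.0, 0.0]
force: [0.2, 1.0, 0.3]
gripper_width: 0.0449
grip_force: 0.5
```

>>> {"api": "step_arm", "payload": {
  "series": [
    [[0,-0.015,0.015],0,0.05],
    [[0,-0.015,0.015],0,0.1],
    [[0,-0.005,0.01],0,0.16],
    [[0,0,0],0,0.5],
    [[0,0,0],0,0.5]
  ],
  "newtons": 12
}}

```text
t: 6.38
eef_pos: [0.4556, -0.2596, 0.0998]
tool_rot: [-0.005, 1.0, 0.0, -0.0]
force: [-0.6, -0.1, -2.0]
gripper_width: 0.0338
grip_force: 12.0
```

>>> {"api": "step_arm", "payload": {
  "series": [
    [[0,0,0],0,0.6],
    [[0,0,0.05],0,0.6],
    [[0,0,0.1],0,0.6],
    [[0,0,0.15],0,0.6],
    [[0,0,0.2],0,0.6]
  ],
  "newtons": 25
}}

```text
t: 7.0
eef_pos: [0.4553, -0.2593, 0.201]
tool_rot: [-0.005, 1.0, 0.0, -0.001]
force: [0.5, -0.0, -2.4]
gripper_width: 0.0338
grip_force: 25.0
```

>>> {"api": "step_arm", "payload": {
  "series": [
    [[0,0,0.2],0,0.6],
    [[0.04,0.2,0],0,0.6],
    [[0.04,0.2,0],0,0.6],
    [[0,0,0],0,0.6],
    [[0,0,0],0,0.6]
  ]
}}

```text
t: 7.62
eef_pos: [0.472, -0.18, 0.2405]
tool_rot: [-0.005, 1.0, -0.0, 0.0]
force: [0.1, -0.8, -1.9]
gripper_width: 0.0341
grip_force: 25.0
```

```bash
python3 - <<'E'
from h import *
s=r.grab_frame("scene")[:,:,::-1]
cv2.imwrite("pics/f1.png",cv2.resize(s[30:230,160:380],None,fx=3,fy=3,interpolation=cv2.INTER_CUBIC));x=r.get_state();print({k:x[k] for k in("eef_pos","force","gripper_width","grip_force","wrist_torque")})
E
```

```text
{'eef_pos': array([ 0.47187542, -0.18033708,  0.24035072]), 'force': array([ 0.11006898,  0.39366436, -2.16834892]), 'gripper_width': 0.03387348482736971, 'grip_force': 24.996968507766724, 'wrist_torque': array([ 0.03018398, -0.07075112, -0.00791986])}
```

View pics/f1.png

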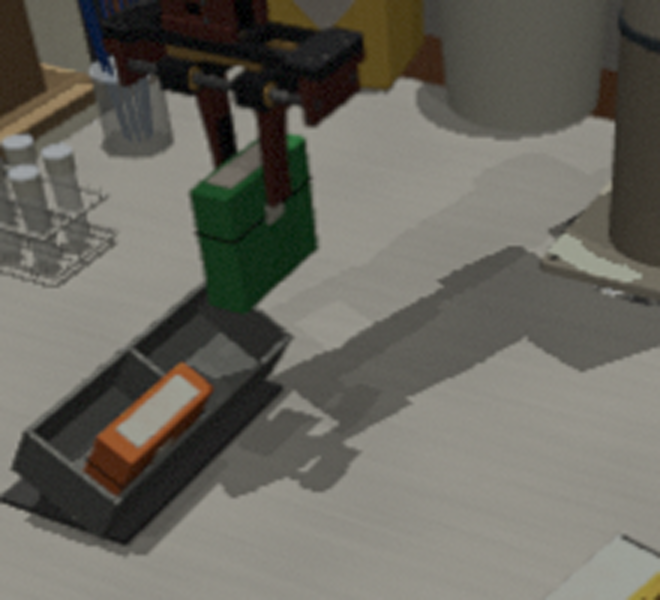

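The crop shows the green box held upright and level, label up, with the +y face's bottom corners at (240,310) and (317,247). The amber box is undisturbed. Next I'll find the underside height relative to the TCP.

```bash
python3 - <<'E'
from h import *
for p in((240,310),(317,247),(305,137)):
    o,d=ray("scene",((p[0]+.5)/3-.5+160,(p[1]+.5)/3-.5+30));print(o+d*(-.1633-o[1])/d[1])
E
```

```text
[ 0.53243822 -0.1633      0.17577898]
[ 0.42181616 -0.1633      0.17185035]
[ 0.42087572 -0.1633      0.26431144]
```

>>> {"api": "step_arm", "payload": {
  "series": [
    [[0.057,0.2575,0],-0.024,0.6],
    [[0.057,0.2575,0],-0.024,0.6],
    [[0.057,0.2575,0],-0.024,0.6],
    [[0.057,0.2575,0],-0.024,0.6],
    [[0.057,0.2575,0],-0.023,0.6]
  ]
}}

```text
t: 8.3
eef_pos: [0.5295, 0.0783, 0.2401]
tool_rot: [0.115, 0.993, -0.0, 0.0]
force: [1.4, -0.1, -2.4]
gripper_width: 0.034
grip_force: 25.0
```

>>> {"api": "step_arm", "payload": {
  "series": [
    [[0.057,0.2575,0],0,0.6],
    [[0.057,0.2575,0],0,0.6],
    [[0.057,0.2575,0],0,0.6],
    [[0.057,0.2575,0],0,0.6],
    [[0,0,0],0,0.6]
  ]
}}

```text
t: 8.93
eef_pos: [0.5755, 0.286, 0.2396]
tool_rot: [0.113, 0.994, 0.0, 0.0]
force: [0.3, -0.3, -2.9]
gripper_width: 0.034
grip_force: 25.0
```

>>> {"api": "step_arm", "payload": {
  "series": [
    [[0,0,-0.2],0,0.6],
    [[0,0,-0.2],0,0.6],
    [[0,0,-0.15],0,0.6],
    [[0,0,-0.08],0,0.6],
    [[0,0,0],0,0.6]
  ]
}}

```text
t: 9.55
eef_pos: [0.5742, 0.2825, 0.1132]
tool_rot: [0.114, 0.993, -0.001, -0.001]
force: [-0.0, -0.7, -1.9]
gripper_width: 0.034
grip_force: 25.0
```

```bash
python3 - <<'E'
from h import *
s=r.grab_frame("scene")[:,:,::-1];t=r.grab_frame("top")[:,:,::-1]
c=lambda i,x,y,w,h,k:cv2.resize(i[y:y+h,x:x+w],None,fx=k,fy=k,interpolation=cv2.INTER_CUBIC)
cv2.imwrite("pics/g1.png",np.vstack([c(s,320,150,170,150,4)]));x=r.get_state();print({k:x[k] for k in("eef_pos","tool_rot","force")})
E
```

```text
{'eef_pos': array([0.57540058, 0.28359405, 0.11514973]), 'tool_rot': array([1.13933621e-01, 9.93488064e-01, 3.73492724e-04, 6.75599802e-04]), 'force': array([-1.31501762,  0.62594872, -2.24444276])}
```

View pics/g1.png

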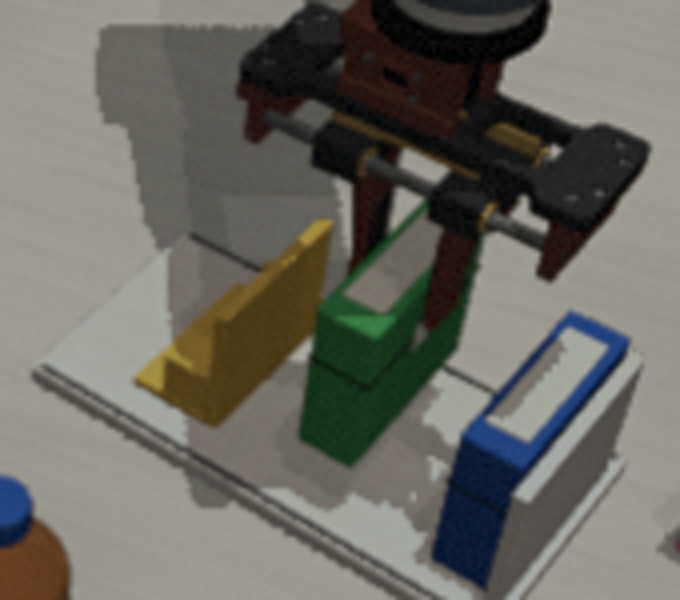

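The crop shows the green box upright at (370,370), hovering between the bookend and the blue box and parallel to blue. I'll lower it slowly, watching the force.

>>> {"api": "step_arm", "payload": {
  "series": [
    [[0,0,-0.06],0,0.6],
    [[0,0,-0.05],0,0.6],
    [[0,0,-0.03],0,0.6],
    [[0,0,-0.01],0,0.6],
    [[0,0,0],0,0.6]
  ]
}}

```text
t: 10.28
eef_pos: [0.5745, 0.2838, 0.0839]
tool_rot: [0.114, 0.994, -0.0, -0.0]
force: [-0.2, -0.1, -2.7]
gripper_width: 0.0339
grip_force: 25.0
```

>>> {"api": "step_arm", "payload": {
  "series": [
    [[0,0,-0.006],0,0.6],
    [[0,0,-0.006],0,0.6],
    [[0,0,0],0,0.6]
  ]
}}

```text
t: 10.65
eef_pos: [0.5745, 0.2838, 0.0817]
tool_rot: [0.114, 0.994, 0.0, 0.0]
force: [0.2, -0.2, -2.1]
gripper_width: 0.0336
grip_force: 25.0
```

>>> {"api": "step_arm", "payload": {
  "series": [
    [[0,0,-0.006],0,0.6],
    [[0,0,-0.006],0,0.6],
    [[0,0,0],0,0.6]
  ]
}}

```text
t: 11.02
eef_pos: [0.5746, 0.2838, 0.0811]
tool_rot: [0.114, 0.994, 0.0, 0.0]
force: [-4.2, -2.0, 12.0]
gripper_width: 0.034
grip_force: 25.0
```

>>> {"api": "step_arm", "payload": {
  "series": [
    [[0,0,-0.006],0,0.6],
    [[0,0,0],0,0.6]
  ]
}}

```text
t: 11.28
eef_pos: [0.5746, 0.2839, 0.0811]
tool_rot: [0.114, 0.994, 0.0, 0.0]
force: [-8.2, -3.6, 21.7]
gripper_width: 0.0337
grip_force: 25.0
```

>>> {"api": "step_arm", "payload": {
  "series": [
    [[0,0,0.006],0,0.4],
    [[0,0,0.006],0,0.3],
    [[0,0,0],0,0.25],
    [[0,0,0],0,0.25]
  ],
  "newtons": 4
}}

```text
t: 11.78
eef_pos: [0.5746, 0.2839, 0.0808]
tool_rot: [0.114, 0.994, 0.0, 0.0]
force: [-2.5, -1.8, 6.0]
gripper_width: 0.0338
grip_force: 4.0
```

>>> {"api": "step_arm", "payload": {
  "series": [
    [[0,0,0],0,0.1],
    [[0,0,0],0,-0.1],
    [[0,0,0],0,-0.4],
    [[0,0,0],0,-0.7],
    [[0,0,0],0,-0.7]
  ]
}}

```text
t: 12.4
eef_pos: [0.5745, 0.2838, 0.0804]
tool_rot: [0.114, 0.994, -0.0, -0.0]
force: [0.2, 1.4, -0.6]
gripper_width: 0.0733
grip_force: 0.0
```

>>> {"api": "step_arm", "payload": {
  "series": [
    [[0,0,0.05],0,-0.7],
    [[0,0,0.1],0,-0.7],
    [[0,0,0.2],0,-0.7],
    [[0,0,0.2],0,-0.7],
    [[0,0,0],0,-0.7]
  ]
}}

```text
t: 13.02
eef_pos: [0.5769, 0.285, 0.1959]
tool_rot: [0.114, 0.994, 0.002, 0.004]
force: [0.5, -0.0, 0.9]
gripper_width: 0.0749
grip_force: 0.0
```

>>> {"api": "step_arm", "payload": {
  "series": [
    [[-0.063,-0.295,0],0,1],
    [[-0.063,-0.295,0],0,1],
    [[0,0,0],0,1],
    [[0,0,0],0,1]
  ],
  "newtons": 20
}}

```text
t: 13.52
eef_pos: [0.5496, 0.1659, 0.1908]
tool_rot: [0.114, 0.993, 0.0, 0.0]
force: [-0.5, 0.1, 0.4]
gripper_width: 0.0381
grip_force: 0.0
```

```bash
python3 - <<'E'
from h import *
s=r.grab_frame("scene")[:,:,::-1]
cv2.imwrite("pics/h1.png",cv2.resize(s[110:310,320:490],None,fx=3,fy=3,interpolation=cv2.INTER_CUBIC));x=r.get_state();print({k:x[k] for k in("eef_pos","tool_rot","force","gripper_width")})
E
```

```text
{'eef_pos': array([0.54966358, 0.16639455, 0.19072365]), 'tool_rot': array([1.13600401e-01, 9.93526451e-01, 2.44320809e-04, 2.84061535e-04]), 'force': array([0.20657045, 0.55724051, 0.26275908]), 'gripper_width': 0.03392973268940894}
```

View pics/h1.png

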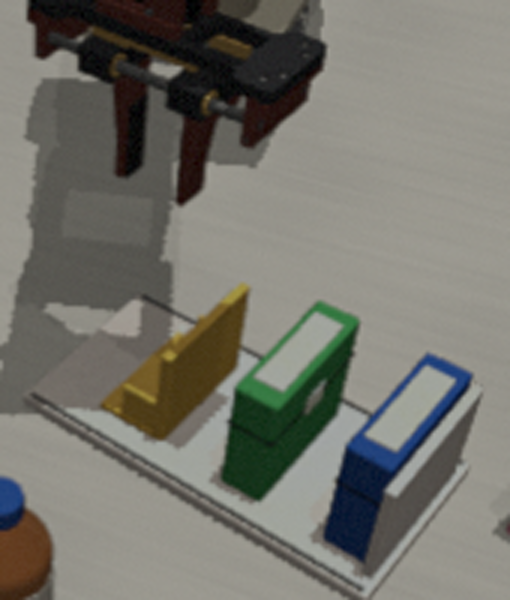

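The crop shows the green box upright at (290,400), released, centred and parallel to blue, with the gripper behind the bookend. I'll lower the tool and push.

>>> {"api": "step_arm", "payload": {
  "series": [
    [[0,0,0],0,1],
    [[0,0,-0.2],0,1],
    [[0,0,-0.2],0,1],
    [[0,0,-0.18],0,1],
    [[0,0,-0.1],0,1]
  ]
}}

```text
t: 14.2
eef_pos: [0.5485, 0.1664, 0.0525]
tool_rot: [0.113, 0.994, -0.0, -0.001]
force: [-0.8, 0.1, 0.1]
gripper_width: 0.0004
grip_force: 0.0
```

>>> {"api": "step_arm", "payload": {
  "series": [
    [[0.0113,0.0487,0],0,1],
    [[0.0113,0.0487,0],0,1],
    [[0.0113,0.0487,0],0,1],
    [[0.0113,0.0487,0],0,1],
    [[0,0,0],0,1]
  ]
}}

```text
t: 14.82
eef_pos: [0.5588, 0.2057, 0.0551]
tool_rot: [0.113, 0.994, 0.0, 0.001]
force: [-0.8, -0.2, -0.1]
gripper_width: 0.0001
grip_force: 0.0
```

>>> {"api": "step_arm", "payload": {
  "series": [
    [[0.0113,0.0487,0],0,1],
    [[0.0113,0.0487,0],0,1],
    [[0.0113,0.0487,0],0,1],
    [[0.0113,0.0487,0],0,1]
  ]
}}

```text
t: 15.32
eef_pos: [0.5677, 0.2444, 0.0545]
tool_rot: [0.114, 0.994, 0.0, 0.0]
force: [0.6, -2.3, 1.8]
gripper_width: 0.0003
grip_force: 1.3
```

>>> {"api": "step_arm", "payload": {
  "series": [
    [[0.0057,0.0244,0],0,1],
    [[0.0057,0.0244,0],0,1],
    [[0.0057,0.0244,0],0,1],
    [[0.0057,0.0244,0],0,1]
  ]
}}

```text
t: 15.82
eef_pos: [0.572, 0.2633, 0.0545]
tool_rot: [0.114, 0.994, -0.0, 0.0]
force: [1.8, -3.4, 0.7]
gripper_width: 0.0004
grip_force: 1.6
```

>>> {"api": "step_arm", "payload": {
  "series": [
    [[0.0057,0.0244,0],0,1],
    [[0.0057,0.0244,0],0,1],
    [[0.0057,0.0244,0],0,1],
    [[0.0057,0.0244,0],0,1]
  ]
}}

```text
t: 16.32
eef_pos: [0.5765, 0.283, 0.0544]
tool_rot: [0.114, 0.994, -0.0, -0.0]
force: [1.7, -3.4, 1.1]
gripper_width: 0.0003
grip_force: 1.6
```

>>> {"api": "step_arm", "payload": {
  "series": [
    [[0.0034,0.0146,0],0,1],
    [[0.0034,0.0146,0],0,1],
    [[0,0,0],0,1]
  ]
}}

```text
t: 16.7
eef_pos: [0.5777, 0.289, 0.0544]
tool_rot: [0.114, 0.994, 0.0, -0.0]
force: [0.9, -0.6, -0.2]
gripper_width: 0.0006
grip_force: 0.3
```

>>> {"api": "step_arm", "payload": {
  "series": [
    [[0.0023,0.0097,0],0,1],
    [[0.0023,0.0097,0],0,1],
    [[0,0,0],0,1]
  ]
}}

```text
t: 17.08
eef_pos: [0.5785, 0.2926, 0.0544]
tool_rot: [0.114, 0.994, -0.0, -0.0]
force: [-0.3, -2.0, 1.3]
gripper_width: 0.0005
grip_force: 1.0
```

>>> {"api": "step_arm", "payload": {
  "series": [
    [[0.0023,0.0097,0],0,1],
    [[0.0011,0.0049,0],0,1],
    [[0,0,0],0,1]
  ]
}}

```text
t: 17.45
eef_pos: [0.5792, 0.2952, 0.0544]
tool_rot: [0.114, 0.994, -0.0, -0.0]
force: [-1.9, -4.0, 0.4]
gripper_width: 0.0007
grip_force: 2.3
```

>>> {"api": "step_arm", "payload": {
  "series": [
    [[0.0011,0.0049,0],0,1],
    [[0.0011,0.0049,0],0,1],
    [[0,0,0],0,1]
  ]
}}

```text
t: 17.82
eef_pos: [0.5791, 0.2952, 0.0544]
tool_rot: [0.114, 0.994, -0.002, -0.001]
force: [-2.1, -12.7, 4.8]
gripper_width: 0.0004
grip_force: 6.8
```

The bookend has stalled firmly, so the row is closed up. I'll back away.

>>> {"api": "step_arm", "payload": {
  "series": [
    [[-0.0113,-0.0487,0],0,1],
    [[-0.0226,-0.0974,0],0,1],
    [[-0.034,-0.146,0],0,1],
    [[0,0,0],0,1]
  ]
}}

```text
t: 18.32
eef_pos: [0.5655, 0.2369, 0.0544]
tool_rot: [0.115, 0.993, -0.0, -0.001]
force: [0.8, 0.5, -0.4]
gripper_width: 0.0005
grip_force: 0.0
```

>>> {"api": "step_arm", "payload": {
  "series": [
    [[0,0,0.2],0,1],
    [[0,0,0.25],0,1],
    [[-0.1,-0.2,0.25],0,1],
    [[-0.1,-0.2,0],0,1],
    [[0,0,0],0,1]
  ]
}}

```text
t: 18.95
eef_pos: [0.5268, 0.1603, 0.192]
tool_rot: [0.115, 0.993, 0.0, 0.0]
force: [-0.1, 1.0, -0.8]
gripper_width: 0.0003
grip_force: 0.0
```

```bash
python3 - <<'E'
from h import *
t=r.grab_frame("top");R0=np.array([.572,.2635]);ex=np.array([.974,-.2267]);ey=np.array([.2267,.974])
h=cv2.cvtColor(t,cv2.COLOR_RGB2HSV)
roi=np.zeros(t.shape[:2],np.uint8);roi[225:325,185:330]=1
for n,lo,hi in(("green",45,80),("blue",100,125),("yellow",20,35)):
    m=((h[...,0]>=lo)&(h[...,0]<=hi)&(h[...,1]>110)&(h[...,2]>60)&(roi>0))
    ys,xs=np.nonzero(m)
    z=.096 if n=="yellow" else .108
    P=np.array([onz("top",(x,y),z)[:2] for x,y in zip(xs,ys)])-R0
    a,b=P@ex,P@ey
    print(n,len(xs),"x",np.percentile(a,[1,99]).round(4),"y",np.percentile(b,[1,99]).round(4),"edges y(+end) at x<-.03,x>.03:",[np.percentile(b[s],98).round(4) for s in(a<-.03,a>.03)])
print(r.get_state()["eef_pos"],r.get_state()["force"])
E
```

```text
green 227 x [-0.0528  0.0522] y [0.0512 0.0846] edges y(+end) at x<-.03,x>.03: [np.float64(0.0846), np.float64(0.0834)]
blue 199 x [-0.0536  0.0531] y [0.0863 0.1171] edges y(+end) at x<-.03,x>.03: [np.float64(0.1172), np.float64(0.1159)]
yellow 594 x [-0.0479  0.0458] y [-0.0016  0.0522] edges y(+end) at x<-.03,x>.03: [np.float64(0.0521), np.float64(0.0513)]
[0.5277684  0.16139036 0.19167474] [-0.07744606 -0.26645647 -0.10912687]
```

Measured in the rack frame, along the row:

| Item | Extent along y (mm) |
|---|---|
| Green box | 51–85 |
| Blue box | 86–117 |
| Bookend | inner edge at about 52 |

The row is snug, green is centred on the rack, and everything is square to it. I'm handing the job in.

```bash
python3 -c "
from rig import r
print(r.job_done())"
```

```text
the job is handed in; nothing more can be done
None
```

I handed the job in at about 19 s of the 54 s allowed: by my last top-view measurement the green box stands label up and snug between the blue box and the bookend, and I saw no sign that the amber box, bottle or dishes were touched, but no verdict came back.

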